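# Lay the rosettes in the inlay plate and book the wax tin at the reader

### The arm

A 7-joint arm with a two-finger parallel gripper is mounted at the origin on a cart in front of the work surface, level with it; the furniture and walls round the work are solid. World frame = base frame: x ahead of the robot, y to its left, z up, the work surface at z = 0. Lengths are in m, angles in rad, forces in N, time in s.
With the tool pointing down it reaches from about 0.4 to 0.875 m from the base axis. Payload 19.3 kg.
Tool frame: the origin (TCP) lies on the mounting face of the last link; the fingertips stand 173 mm ahead of it and the grasp point (between the pads) lies 155 mm ahead of it (bot.grip_point_offset is the distance from the TCP to the grasp point, in m); z points along the fingers, y is the line along which they close (so a half turn about z gives the same grasp; the last joint's range is limited). The gripper opens to 85 mm and grips with 20 to 120 N. Pads are 22 mm wide; open, the fingers measure 114 mm over their backs; the gripper's body (76 mm by 85 mm) begins 54 mm behind the grasp point. The pads swing forward as they close: fully open they stand 13 mm farther back than shut.
Start: joints at [1.279, 0.521, -0.036, 1.599, 0.021, 1.021, -0.113], TCP at [0.137, -0.61, 0.405] pointing down, gripper open.
Joint ranges: [-2.91, 2.91], [-0.3, 2.13], [-1.5, 1.42], [0.17, 2.43], [-1.26, 4.41], [0.16, 1.93], [-2.52, 2.52]. Speed limits (rad/s): [1.89, 1.89, 2.39, 2.39, 3.01, 3.01, 3.01].

### API

Orientations are given as [roll, pitch, yaw] about the fixed x, y, z axes, in that order (R = Rz(yaw) Ry(pitch) Rx(roll)).
In Python, from workcell import bot gives the robot as it stands.
- The arm moves only by the tool arm_command, never from a script. Its argument "deltas" is a list of rows, each a list of 3 entries, a list of its own where there are three numbers: the shift along the tool's x, y, z in cm, then the turn, a rotation vector about the tool's x, y, z in rad, then the finger opening in cm, from 0 to 8.54. In form: [[[tx, ty, tz], [rx, ry, rz], claw], ...]. A call has 1 to 20 rows; each row shifts and turns the commanded pose from where the row before left it, along the tool's axes as they then stand; what a row does not reach is not made up. A row lasts 1/10 s, in which the tool goes at most 50 mm and 8.59 degrees, less where a joint would pass 70% of its speed; a pose out of reach is approached as far as the arm can. A call with a gripper value outside its range is refused whole. The fingers move at their own pace and stop on an object; "newtons" is the grip in N (left out, the last holds). Time passes only in rows, so rows that do not move let the fingers close. It gives the time, the measured TCP pose, the force, the opening and the grip force at its end, in the units of the state.
- bot.observe(): the state, without advancing time (a new reading comes with each control period).
- bot.grab_frame(name): name is "side" or "top"; returns a dict with "frame" (420x560x3 uint8, red, green, blue), "K" (3x3 intrinsics, pixels), "rvec" (rotation vector, rad) and "tvec" (3), from world to camera coordinates, as OpenCV has them. Camera axes: x right, y down, z forward; pixel columns grow to the right and rows downward; lengths in m; the calibration is good to about 2 mm. A picture is of the moment at which its call begins. There is no depth.
- bot.job_done(): hands the job in; it is judged then, once.
Trained networks look in a picture, given as the dict that the camera call returned (one of the last four; its "shot" number tells which), for a name from the list of things; names that differ only in an ending like _2 or _b are one class to them, and where a whole thing is asked for, a point or a joint stands for the part that bears it (a point fixed in the world has none). Each returns a list of dicts, best first, with "p" (0 to 1); they miss things now and then, are a little off and sometimes report something else, mostly with a low value. They report only what shows in the picture. A call takes as long as a camera call.
- bot.find_in(name, picture): "rect" ([left, top, width, height] in pixels, round what is visible of it).
- bot.mark_of(name, picture): "at" ([column, row] in pixels: a listed point, or the origin of a listed thing).
The state is a dict: "clock": time; "qpos": joint angles; "qd": joint speeds; "joint_efforts": joint torques, N m; "position": TCP position; "tool_rot": TCP orientation; "force": force on the tool from outside, world axes, zero at the start; "moment": the same for the moment, N m; "grip_width": finger opening in m; "finger_force": force on a finger pad.
Only numpy, scipy, OpenCV 4.12 (cv2) and the standard library are available. Lean on these libraries where they do the work, as an engineer would, in place of code of your own. Each camera call takes 0.05 s, during which the arm holds its last target. There are 200 camera calls.

### The job

Get the next inlay batch ready: slide every wooden rosette on the plate, without lifting it off the plate, until it drops flat into a pocket of its own colour (pale into pale, dark into dark, one in each). When all of them are seated, book the wax for the batch: stand the tin upright in the middle of the reader's mat, with its label turned squarely to the reader's window, then put it back upright in the middle of its cork mat. Leave the carved head where it is.

Things in the scene. Friction and masses are not known exactly. Their poses are not given: they have to be found in the camera images.
- plate: Fixed aluminium plate, 250 (its x, away from the robot) x 350 mm (y, left), top 14 mm above the bench; a lip round it stands 6 mm higher. Origin: centre of its underside. Four pockets along its far side (x +72, y +123 pale, +41 dark, -41 pale, -123 dark). Rosettes start in a row along its near side (x about -83); the strip between (x about -10) is empty, for sliding them sideways.
- reader: Label reader with its mat, one fixed piece. Origin: centre, on the bench, of a round black rubber mat 84 mm across and 2 mm thick with a thin yellow circle on it. x points from the mat to the reader's window; the reader is a black block 60 x 80 mm, 72 mm high, whose front face with the window stands 100 mm from the mat's centre.
- mat_centre (a point): centre of the mat's top face (same axes as the reader)
- reader_window (a point): middle of the reader's window, 36 mm above the bench (same axes as the reader)
- tin_centre (a point): Flat tin of wax, loose: upright green cylinder 62 mm across (63 mm at its steel lid) and 48 mm high, about 0.22 kg. This point: its centre, 24 mm above its foot. z up; its x axis points to the middle of the white label with black bars on its side; a red bar on the lid runs from the middle to the rim on the same side.
- tin_label (a point): middle of the white label on the tin's side, 31 mm from the tin's axis along its x, 24 mm above its foot
- cork_centre (a point): centre of the top face of the tin's round cork mat, 110 mm across and 3 mm thick, fixed on the bench at the left; the tin starts on it
- carved_head: small carved wooden head, 190 mm high, loose, standing at the right; bystander, leave it alone. Origin: centre of its underside.
- spigot_pale_1 (a point): Rosette, loose, may be absent: pale wooden disc 60 mm across, 10 mm thick, lower edge bevelled, with a spigot on top to grip, 24 mm across, from 10 to 44 mm above the underside; 60 g. This point: on its axis, 22 mm above its underside: 36 mm above the bench when lying on the plate, 31 mm when seated. It drops into a pocket (2 mm play all round) only when let go or held loosely over it.
- pocket_pale_1 (a point): centre of the floor of a pocket with pale lining and a bar of that colour behind it; 64 mm across, 9 mm above the bench, 5 mm below the plate's top (axes of the plate)
- spigot_dark_1 (a point): Rosette, loose, may be absent: dark brown wooden disc 60 mm across, 10 mm thick, lower edge bevelled, with a spigot on top to grip, 24 mm across, from 10 to 44 mm above the underside; 60 g. This point: on its axis, 22 mm above its underside: 36 mm above the bench when lying on the plate, 31 mm when seated. It drops into a pocket (2 mm play all round) only when let go or held loosely over it.
- pocket_dark_1 (a point): centre of the floor of a pocket with dark lining and a bar of that colour behind it; 64 mm across, 9 mm above the bench, 5 mm below the plate's top (axes of the plate)
- spigot_pale_2 (a point): Rosette, loose, may be absent: pale wooden disc 60 mm across, 10 mm thick, lower edge bevelled, with a spigot on top to grip, 24 mm across, from 10 to 44 mm above the underside; 60 g. This point: on its axis, 22 mm above its underside: 36 mm above the bench when lying on the plate, 31 mm when seated. It drops into a pocket (2 mm play all round) only when let go or held loosely over it.
- pocket_pale_2 (a point): centre of the floor of a pocket with pale lining and a bar of that colour behind it; 64 mm across, 9 mm above the bench, 5 mm below the plate's top (axes of the plate)
- spigot_dark_2 (a point): Rosette, loose, may be absent: dark brown wooden disc 60 mm across, 10 mm thick, lower edge bevelled, with a spigot on top to grip, 24 mm across, from 10 to 44 mm above the underside; 60 g. This point: on its axis, 22 mm above its underside: 36 mm above the bench when lying on the plate, 31 mm when seated. It drops into a pocket (2 mm play all round) only when let go or held loosely over it.
- pocket_dark_2 (a point): centre of the floor of a pocket with dark lining and a bar of that colour behind it; 64 mm across, 9 mm above the bench, 5 mm below the plate's top (axes of the plate)

How it is judged:
On the way, in this order (a step that is already met when the one before it is completed fails the run):
1. every rosette present is seated flat in a pocket of its own colour ((horizontal distance between spigot_pale_1 and pocket_pale_1 below 0.004 m or horizontal distance between spigot_pale_1 and pocket_pale_2 below 0.004 m) and z of each of spigot_pale_1, spigot_dark_1, spigot_pale_2, spigot_dark_2 in the frame of plate below 0.033 m and angle between each of spigot_pale_1, spigot_dark_1, spigot_pale_2, spigot_dark_2's own z axis and vertical below 0.05 rad and (horizontal distance between spigot_dark_1 and pocket_dark_1 below 0.004 m or horizontal distance between spigot_dark_1 and pocket_dark_2 below 0.004 m) and (horizontal distance between spigot_pale_2 and pocket_pale_1 below 0.004 m or horizontal distance between spigot_pale_2 and pocket_pale_2 below 0.004 m) and (horizontal distance between spigot_dark_2 and pocket_dark_1 below 0.004 m or horizontal distance between spigot_dark_2 and pocket_dark_2 below 0.004 m)), for 0.2 s.
2. the tin stands upright on the middle of the mat with its label turned to the reader (horizontal distance between tin_centre and mat_centre below 0.015 m and height (world z) of tin_centre below 0.03 m and angle between tin_centre's own z axis and vertical below 0.1 rad and angle between the x axis of tin_centre and the x axis of reader, either way round below 0.26 rad and x of tin_label in the frame of reader above 0.005 m), for 0.2 s.
3. the tin stands upright again in the middle of its cork mat (horizontal distance between tin_centre and cork_centre below 0.022 m and height (world z) of tin_centre below 0.031 m and angle between tin_centre's own z axis and vertical below 0.1 rad), for 0.2 s.
At the end, for the whole second after the job is handed in: every rosette present lies flat in a pocket of its own colour (centre within 4 mm, at least 3 mm lower than on the plate), and the tin, after it has been shown to the reader, stands upright on its cork mat, its centre within 22 mm of the mat's (all of step 1 and all of step 3); the robot touches nothing.
It fails at once if a rosette is lifted off the plate (more than 12 mm above it) (z of any of spigot_pale_1, spigot_dark_1, spigot_pale_2, spigot_dark_2 in the frame of plate above 0.048 m).
It fails at once if the carved head is pushed aside by more than 30 mm or tipped over (distance of carved_head from where it was at the start of the episode above 0.03 m or angle between carved_head's own z axis and vertical above 0.4 rad).
Of rosette_pale_1, rosette_dark_1, rosette_pale_2, rosette_dark_2 only 3 to 4 are there at a start; the rules pass over those that are not, and their reading is None.
At some moment in a run one of wax_tin may be knocked a few centimetres aside while the robot is not near it.
Once in a run the grip may slacken for a moment while it holds something.
It also fails if it takes over 210 s, if anything falls off the work surface, if the arm or the gripper's body presses on something with over 40 N, if the wrist force passes 120 N, or if a joint passes its speed limit or range.

## Working session

There is one attempt and no reset: what is moved stays moved. The work goes in short steps, Python scripts to look and compute and a tool call to move; the robot and the scene stay as the last step left them, time stands still between calls to the robot, and variables do not carry over. Pictures are saved under pics/ and viewed, at most 14 in all, crops included, and the job is handed in when it is done.

Besides the shell and the picture viewer there is one more tool, called by a JSON object that holds its "api" and its "payload", one argument or row to a line. arm_command: Moves the arm, as the interface text tells. Its arguments: {"type":"object","properties":{"deltas":{"type":"array","items":{"type":"array"}},"newtons":{"type":"number"}},"required":["deltas"]}

```bash
mkdir -p pics
cat > h.py <<'E'
import numpy as np, cv2
from workcell import bot
def cam(p):
    R,_=cv2.Rodrigues(np.array(p["rvec"],float)); return np.array(p["K"],float),R,np.array(p["tvec"],float).ravel()
def toz(p,uv,z):
    K,R,t=cam(p); d=R.T@np.linalg.inv(K)@np.array([uv[0],uv[1],1.]); c=-R.T@t
    return c+d*(z-c[2])/d[2]
def px(p,X):
    K,R,t=cam(p); q=K@(R@np.array(X,float)+t); return q[:2]/q[2]
def save(p,n,s=1): cv2.imwrite("pics/"+n+".png",cv2.resize(p["frame"][:,:,::-1],None,fx=s,fy=s))
def marks(p,name,z,k=6):
    for m in bot.mark_of(name,p)[:k]: print(p["shot"],name,round(m["p"],2),np.round(m["at"],0),np.round(toz(p,m["at"],z),4))
E
python3 - <<'E'
from h import *
s=bot.observe();print({k:np.round(v,3) for k,v in s.items()})
for n in("top","side"):
    p=bot.grab_frame(n);save(p,n+"0",1.4)
    K,R,t=cam(p);print(n,-R.T@t,K[0,0])
    for nm,z in(("plate",0),("reader",0),("mat_centre",.002),("reader_window",.036),("tin_centre",.027),("tin_label",.027),("cork_centre",.003),("carved_head",0),("spigot_pale_1",.036),("spigot_dark_1",.036),("pocket_pale_1",.009),("pocket_dark_1",.009)): marks(p,nm,z,4)
E
```

```text
{'clock': np.float64(0.0), 'qpos': array([ 1.279,  0.522, -0.036,  1.6  ,  0.021,  1.021, -0.113]), 'qd': array([-0.   , -0.001, -0.   ,  0.001, -0.001, -0.002,  0.001]), 'joint_efforts': array([-2.0000e-03, -9.2712e+01,  1.9780e+00, -3.6993e+01,  1.8000e-02,
        8.0000e-03, -0.0000e+00]), 'position': array([ 0.137, -0.61 ,  0.404]), 'tool_rot': array([-3.14 ,  0.   ,  0.222]), 'force': array([ 0.43 , -0.696,  0.07 ]), 'moment': array([ 0.002,  0.005, -0.032]), 'finger_force': np.float64(0.0), 'grip_width': np.float64(0.085)}
top [ 0.32945195 -0.02843538  1.24898516] 489.24673990847435
1 plate 0.68 [303. 203.] [ 0.5637 -0.102   0.    ]
1 reader 0.87 [137. 193.] [0.5814 0.329  0.    ]
1 mat_centre 0.87 [138. 193.] [0.5821 0.3269 0.002 ]
1 reader_window 0.85 [147. 152.] [0.6803 0.3    0.036 ]
1 tin_centre 0.98 [146. 251.] [0.4298 0.2914 0.027 ]
1 tin_label 0.7 [135. 244.] [0.4471 0.3189 0.027 ]
1 cork_centre 0.94 [155. 256.] [0.4202 0.2736 0.003 ]
1 carved_head 0.68 [425. 210.] [ 0.5493 -0.4204  0.    ]
1 spigot_pale_1 0.92 [256. 233.] [0.4779 0.0192 0.036 ]
1 spigot_pale_1 0.92 [3
[... 626 characters left out ...]
 [0.6764 0.3003 0.036 ]
2 tin_centre 0.83 [246. 296.] [0.4484 0.2969 0.027 ]
2 tin_label 0.59 [246. 306.] [0.4335 0.3245 0.027 ]
2 cork_centre 0.66 [258. 303.] [0.4263 0.2794 0.003 ]
2 cork_centre 0.28 [279. 221.] [ 0.5483 -0.0911  0.003 ]
2 carved_head 0.94 [314. 179.] [ 0.57   -0.4516  0.    ]
2 spigot_pale_1 0.71 [302. 209.] [ 0.4881 -0.1391  0.036 ]
2 spigot_pale_1 0.49 [285. 236.] [0.4706 0.031  0.036 ]
2 spigot_dark_1 0.71 [294. 222.] [ 0.4776 -0.0514  0.036 ]
2 pocket_pale_1 0.82 [238. 232.] [0.629  0.0256 0.009 ]
2 pocket_pale_1 0.58 [262. 210.] [ 0.627 -0.123  0.009]
2 pocket_dark_1 0.95 [250. 218.] [ 0.6361 -0.0613  0.009 ]
2 pocket_dark_1 0.94 [270. 197.] [ 0.6439 -0.2222  0.009 ]
```

View pics/top0.png

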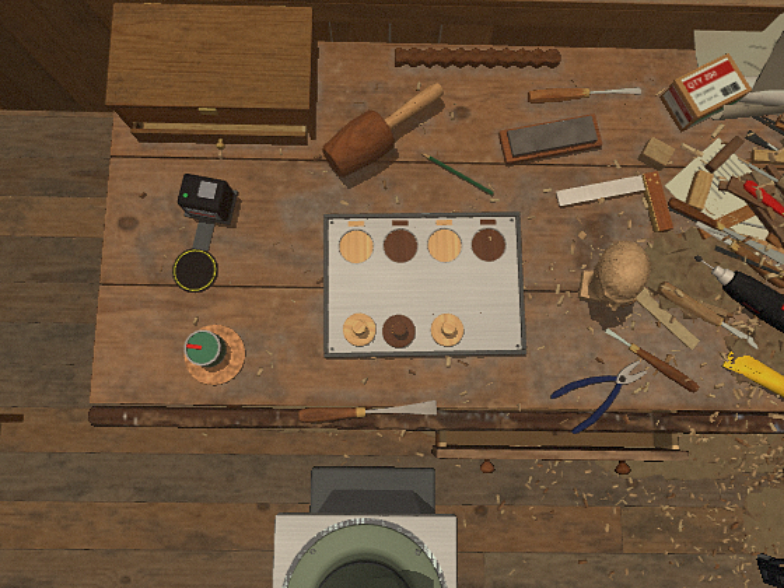

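View pics/side0.png

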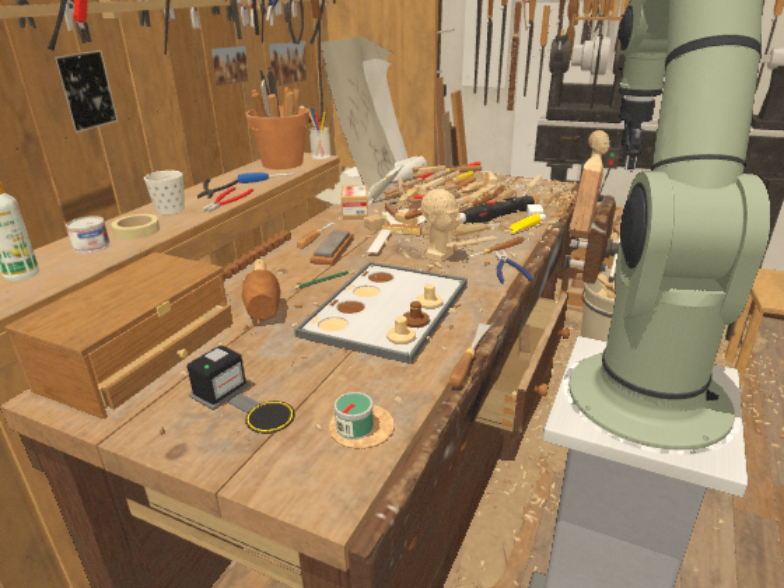

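The top view shows three rosettes: pale at (256,233), dark at (286,236) and pale at (319,233). Each lies about opposite a pocket of its own colour. The tin is at (146,248) with its bar pointing left, the reader mat is at (138,193), and the head is clear on the right.

```bash
cat > meas.py <<'E'
from h import *
from scipy.optimize import least_squares
def blobs(p,lo=60,hi=3000):
    hsv=cv2.cvtColor(p["frame"],cv2.COLOR_RGB2HSV)
    m=((hsv[...,1]>60)).astype(np.uint8)
    q=np.array([px(p,[.557+a,-.095+b,.014]) for a,b in((.112,.162),(.112,-.162),(-.112,-.162),(-.112,.162))]).astype(int)
    roi=np.zeros_like(m);cv2.fillPoly(roi,[q],1);m&=roi
    n,l,st,c=cv2.connectedComponentsWithStats(m)
    return [(c[i],st[i,4]) for i in range(1,n) if lo<st[i,4]<hi]
if __name__=="__main__":
    for n in("top","side"):
        p=bot.grab_frame(n);P=[]
        for c,a in sorted(blobs(p),key=lambda v:v[0][0]):
            X=toz(p,c,.014);print(n,np.round(c,1),a,np.round(X,4))
            if X[0]>.58 and a>150:P.append(X)
        if len(P)==4:
            P=np.array(sorted(P,key=lambda v:-v[1]))[:,:2];L=np.array([[.072,.123],[.072,.041],[.072,-.041],[.072,-.123]])
            f=lambda v:(np.array([[np.cos(v[2]),-np.sin(v[2])],[np.sin(v[2]),np.cos(v[2])]])@L.T).T+v[:2]-P
            r=least_squares(lambda v:f(v).ravel(),[.55,-.09,0]);print("plate",np.round(r.x,4),np.round(f(r.x),4).tolist())
    m=[]
E
python3 meas.py
```

```text
top [254.  175.7] 464 [0.6298 0.0272 0.014 ]
top [256.3 234.9] 450 [0.4758 0.018  0.014 ]
top [284.4 236. ] 447 [ 0.474  -0.0534  0.014 ]
top [285.6 175.4] 454 [ 0.6319 -0.0546  0.014 ]
top [317.1 175.1] 454 [ 0.6344 -0.1363  0.014 ]
top [319.  235.3] 448 [ 0.4772 -0.1413  0.014 ]
top [348.5 174.6] 451 [ 0.6371 -0.2182  0.014 ]
plate [ 0.5613 -0.0977  0.0301] [[-0.0002, 0.0003], [0.0001, 0.0001], [0.0002, -0.0001], [-0.0001, -0.0003]]
side [237.8 231.5] 165 [0.6255 0.0334 0.014 ]
side [250.2 219.1] 142 [ 0.6284 -0.0485  0.014 ]
side [261.3 207.9] 116 [ 0.6314 -0.1302  0.014 ]
side [271.7 197.9] 101 [ 0.633  -0.2107  0.014 ]
side [295.5 225.9] 738 [ 0.481  -0.0673  0.014 ]
```

{"api": "arm_command", "payload": {
  "deltas": [
    [[0,0,0],[0,0,0.111],5],
    [[0,0,0],[0,0,0.111],5],
    [[1.9,-2.6,0],[0,0,0],5],
    [[1.9,-2.6,0],[0,0,0],5],
    [[1.9,-2.6,0],[0,0,0],5],
    [[1.9,-2.6,0],[0,0,0],5],
    [[1.9,-2.6,0],[0,0,0],5],
    [[1.9,-2.6,0],[0,0,0],5],
    [[1.9,-2.6,0],[0,0,0],5],
    [[1.9,-2.6,0],[0,0,0],5],
    [[1.9,-2.6,0],[0,0,0],5],
    [[1.9,-2.6,0],[0,0,0],5],
    [[1.9,-2.6,0],[0,0,0],5],
    [[1.9,-2.6,0],[0,0,0],5],
    [[1.9,-2.6,0],[0,0,0],5],
    [[1.9,-2.6,0],[0,0,0],5],
    [[1.9,-2.6,0],[0,0,0],5],
    [[1.9,-2.6,0],[0,0,0],5],
    [[1.9,-2.6,0],[0,0,0],5],
    [[1.5,-2.7,0],[0,0,0],5]
  ],
  "newtons": 30
}}

```text
clock: 3.4
position: [0.4764, -0.1396, 0.4048]
tool_rot: [3.142, -0.001, -0.0]
force: [0.4, 0.2, 0.3]
grip_width: 0.0499
finger_force: 0.0
```

{"api": "arm_command", "payload": {
  "deltas": [
    [[-0.1,0.1,4],[0,0,0],5],
    [[0,0,4],[0,0,0],5],
    [[0,0,4],[0,0,0],5],
    [[0,0,4],[0,0,0],5],
    [[0,0,2],[0,0,0],5],
    [[0,0,1],[0,0,0],5],
    [[0,0,1],[0,0,0],5],
    [[0,0,0],[0,0,0],2],
    [[0,0,0],[0,0,0],2],
    [[0,0,0],[0,0,0],2],
    [[0,0,0],[0,0,0],2],
    [[0,0,0],[0,0,0],2],
    [[0,0,0],[0,0,0],2]
  ],
  "newtons": 25
}}

```text
clock: 4.7
position: [0.4748, -0.1419, 0.2054]
tool_rot: [3.141, -0.001, -0.0]
force: [-1.1, -0.7, 8.8]
grip_width: 0.0231
finger_force: 25.2
```

Run:
```python
from h import *
a=bot.grab_frame("side");b=bot.grab_frame("top")
f=np.hstack([a["frame"][150:290,190:390],b["frame"][140:280,230:430]])
cv2.imwrite("pics/g1.png",cv2.resize(f[:,:,::-1],None,fx=2,fy=2,interpolation=cv2.INTER_CUBIC))
```

```text
(no output)
```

View pics/g1.png

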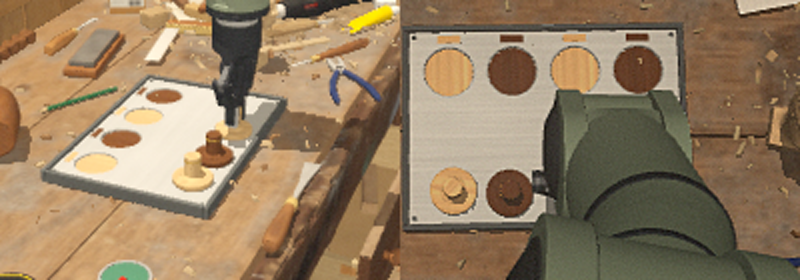

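{"api": "arm_command", "payload": {
  "deltas": [
    [[1,0,-0.05],[0,0,0],2],
    [[1.9,-0.05,0],[0,0,0],2],
    [[1.9,-0.1,0],[0,0,0],2],
    [[1.9,-0.1,0],[0,0,0],2],
    [[1.9,-0.1,0],[0,0,0],2],
    [[1.9,-0.1,0],[0,0,0],2],
    [[1.9,-0.1,0],[0,0,0],2],
    [[1.9,0,0],[0,0,0],2],
    [[1.2,0,0],[0,0,0],2],
    [[0.5,0,0],[0,0,0],2],
    [[0,0,0],[0,0,0],2],
    [[0,0,0],[0,0,0],2]
  ]
}}

```text
clock: 6.0
position: [0.634, -0.1364, 0.2051]
tool_rot: [3.142, 0.001, -0.0]
force: [-0.4, 0.1, -0.0]
grip_width: 0.0237
finger_force: 24.5
```

Run:
```python
from h import *
a=bot.grab_frame("side");b=bot.grab_frame("top")
f=np.hstack([a["frame"][150:290,190:390],b["frame"][140:280,230:430]])
cv2.imwrite("pics/g2.png",cv2.resize(f[:,:,::-1],None,fx=2,fy=2,interpolation=cv2.INTER_CUBIC))
s=bot.observe();print(s["position"],s["qpos"])
```

```text
[ 0.63406318 -0.13644866  0.20525955] [ 0.21308956  0.80642559 -0.14242542  1.65242033  0.16096739  0.694629
 -1.58122082]
```

View pics/g2.png

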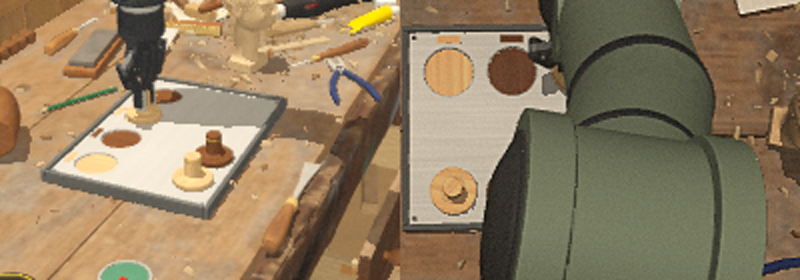

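{"api": "arm_command", "payload": {
  "deltas": [
    [[0.05,0,0],[0,0,0],2.0],
    [[0,0,0],[0,0,0],4.5],
    [[0,0,0],[0,0,0],4.5],
    [[0,0,0],[0,0,0],4.5],
    [[0,0,0],[0,0,0.143],4.5],
    [[0,0,0],[0,0,0.143],4.5],
    [[0,0,0],[0,0,0.143],4.5],
    [[0,0,0],[0,0,0.143],4.5],
    [[0,0,0],[0,0,0.143],4.5],
    [[0,0,0],[0,0,0.143],4.5],
    [[0,0,0],[0,0,0.143],4.5],
    [[0,0,0],[0,0,0.143],4.5],
    [[0,0,0],[0,0,0.143],4.5],
    [[0,0,0],[0,0,0.143],4.5],
    [[0,0,0],[0,0,0.141],4.5]
  ]
}}

```text
clock: 7.6
position: [0.6352, -0.1366, 0.2059]
tool_rot: [-3.14, 0.001, -1.577]
force: [-1.9, -0.4, -2.3]
grip_width: 0.0449
finger_force: 0.0
```

{"api": "arm_command", "payload": {
  "deltas": [
    [[0,0,0],[0,0,0],2],
    [[0,0,0],[0,0,0],2],
    [[0,0,0],[0,0,0],2],
    [[0,0,0],[0,0,0],2],
    [[0,0,0],[0,0,0],4.5],
    [[0,0,0],[0,0,0],4.5],
    [[0,0,0],[0,0,0],4.5],
    [[0,0,-2],[0,0,0],5],
    [[0,0,-4],[0,0,0],5]
  ]
}}

```text
clock: 8.5
position: [0.6343, -0.1362, 0.2637]
tool_rot: [3.137, 0.001, -1.571]
force: [1.3, 0.1, 0.7]
grip_width: 0.0503
finger_force: 0.0
```

Run:
```python
from h import *
a=bot.grab_frame("side");b=bot.grab_frame("top")
f=np.hstack([a["frame"][150:290,190:390],b["frame"][140:280,230:430]])
cv2.imwrite("pics/g3.png",cv2.resize(f[:,:,::-1],None,fx=2,fy=2,interpolation=cv2.INTER_CUBIC))
for n in("spigot_pale_1","spigot_dark_1"): marks(a,n,.036);marks(b,n,.036)
```

```text
9 spigot_pale_1 0.67 [286. 235.] [0.4715 0.0237 0.036 ]
9 spigot_pale_1 0.55 [261. 206.] [ 0.6174 -0.1026  0.036 ]
10 spigot_pale_1 0.61 [144. 152.] [0.6807 0.3069 0.036 ]
10 spigot_pale_1 0.58 [256. 232.] [0.481 0.017 0.036]
10 spigot_dark_1 0.66 [284. 234.] [ 0.4762 -0.0529  0.036 ]
```

View pics/g3.png

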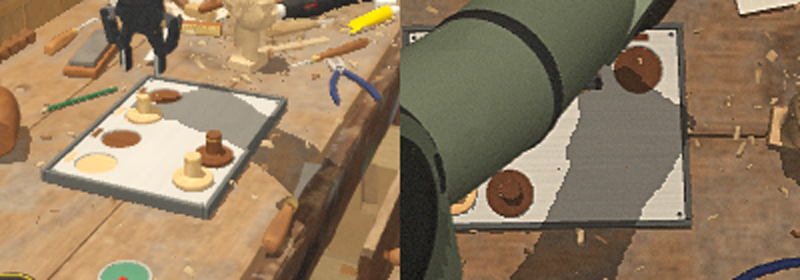

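{"api": "arm_command", "payload": {
  "deltas": [
    [[-1,2,0],[0,0,0],5.5],
    [[-1,2,0],[0,0,0],5.5],
    [[-1,2,0],[0,0,0],5.5],
    [[-1,2,0],[0,0,0],5.5],
    [[-1,2,0],[0,0,0],5.5],
    [[-1,2,0],[0,0,0],5.5],
    [[-1,2,0],[0,0,0],5.5],
    [[-1.3,2,0],[0,0,0],5.5],
    [[0,0,0],[0,0,0],5.5]
  ]
}}

```text
clock: 9.7
position: [0.473, -0.052, 0.2645]
tool_rot: [3.139, 0.001, -1.57]
force: [-0.1, -0.4, 0.3]
grip_width: 0.0547
finger_force: 0.0
```

Run:
```python
from h import *
from meas import blobs
a=bot.grab_frame("side");b=bot.grab_frame("top")
cv2.imwrite("pics/g4.png",cv2.resize(np.hstack([a["frame"][170:270,200:330],b["frame"][140:240,230:360]])[:,:,::-1],None,fx=3,fy=3,interpolation=cv2.INTER_CUBIC))
for p in(a,b):
  for c,s in blobs(p):print(np.round(c,1),s,np.round(toz(p,c,.014),4),np.round(toz(p,c,.024),4))
```

```text
[265.1 202.7] 287 [ 0.6373 -0.1688  0.014 ] [ 0.628  -0.1514  0.024 ]
[250.2 219.1] 141 [ 0.6282 -0.0485  0.014 ] [ 0.6191 -0.033   0.024 ]
[290.8 231.6] 517 [ 0.4803 -0.0304  0.014 ] [ 0.4735 -0.0152  0.024 ]
[237.8 231.5] 165 [0.6255 0.0334 0.014 ] [0.6165 0.0476 0.024 ]
[317.1 174.8] 457 [ 0.635  -0.1364  0.014 ] [ 0.6325 -0.1355  0.024 ]
[348.5 174.6] 452 [ 0.6371 -0.2181  0.014 ] [ 0.6346 -0.2165  0.024 ]
[253.5 175.2] 436 [0.631  0.0286 0.014 ] [0.6285 0.0281 0.024 ]
[287.2 171.5] 136 [ 0.6425 -0.0587  0.014 ] [ 0.64   -0.0584  0.024 ]
```

View pics/g4.png

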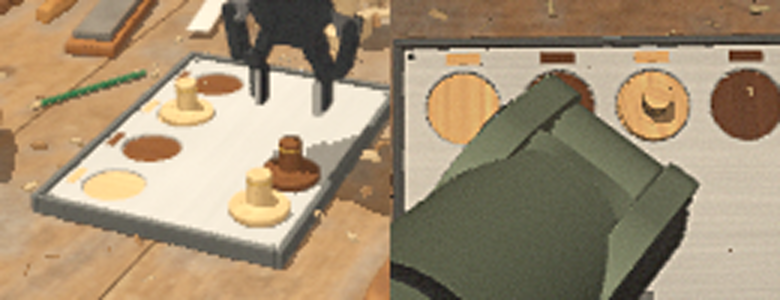

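{"api": "arm_command", "payload": {
  "deltas": [
    [[0,0,3],[0,0,0],5.5],
    [[0.1,0,2],[0,0,0],5.5],
    [[0,0,0.9],[0,0,0],5.5],
    [[0,0,0],[0,0,0],2],
    [[0,0,0],[0,0,0],2],
    [[0,0,0],[0,0,0],2],
    [[0,0,0],[0,0,0],2],
    [[0,0,0],[0,0,0],2],
    [[0,-1,0],[0,0,0],2],
    [[0,-2,0],[0,0,0],2],
    [[0.1,-2,0],[0,0,0],2],
    [[0,-2,0],[0,0,0],2],
    [[0.1,-2,0],[0,0,0],2],
    [[0,-2,0],[0,0,0],2],
    [[0,-2,0],[0,0,0],2],
    [[0,-2,0],[0,0,0],2],
    [[0,-1,0],[0,0,0],2],
    [[0,0,0],[0,0,0],2],
    [[0,0,0],[0,0,0],2]
  ]
}}

```text
clock: 11.7
position: [0.6344, -0.0563, 0.206]
tool_rot: [3.141, -0.0, -1.571]
force: [-0.7, -0.9, -0.0]
grip_width: 0.0228
finger_force: 24.6
```

{"api": "arm_command", "payload": {
  "deltas": [
    [[-0.15,0.1,0],[0,0,0],2],
    [[0,0,0],[0,0,0],2],
    [[0,0,0],[0,0,0],4.5],
    [[0,0,0],[0,0,0],4.5],
    [[0,0,0],[0,0,0],4.5],
    [[0,0,0],[0,0,-0.143],4.5],
    [[0,0,0],[0,0,-0.143],4.5],
    [[0,0,0],[0,0,-0.143],4.5],
    [[0,0,0],[0,0,-0.143],4.5],
    [[0,0,0],[0,0,-0.143],4.5],
    [[0,0,0],[0,0,-0.143],4.5],
    [[0,0,0],[0,0,-0.143],4.5],
    [[0,0,0],[0,0,-0.143],4.5],
    [[0,0,0],[0,0,-0.143],4.5],
    [[0,0,0],[0,0,-0.143],4.5],
    [[0,0,0],[0,0,-0.141],4.5],
    [[0,0,0],[0,0,0],4.5]
  ]
}}

```text
clock: 13.4
position: [0.6341, -0.0552, 0.2064]
tool_rot: [-3.141, -0.0, 0.002]
force: [-0.8, -0.7, 0.4]
grip_width: 0.0449
finger_force: 0.0
```

{"api": "arm_command", "payload": {
  "deltas": [
    [[0,0,0],[0,0,0],2],
    [[0,0,0],[0,0,0],2],
    [[0,0,0],[0,0,0],2],
    [[0,0,0],[0,0,0],4],
    [[0,0,0],[0,0,0],4],
    [[0,0,0],[0,0,0],2],
    [[0,0,0],[0,0,0],2],
    [[0,0,0],[0,0,0],2],
    [[0,0.2,0],[0,0,0],2],
    [[0,0.2,0],[0,0,0],2],
    [[0,0,0],[0,0,0],2]
  ],
  "newtons": 20
}}

```text
clock: 14.5
position: [0.6343, -0.0577, 0.2063]
tool_rot: [-3.14, 0.0, 0.0]
force: [-0.8, 8.6, 4.5]
grip_width: 0.0232
finger_force: 20.1
```

Dark rosette resists sideways, so it is seated. On to the left pale one.

{"api": "arm_command", "payload": {
  "deltas": [
    [[0,-0.2,0],[0,0,0],2],
    [[0,-0.2,0],[0,0,0],5],
    [[0,0,0],[0,0,0],5],
    [[0,0,0],[0,0,0],5],
    [[0,0,-3],[0,0,0],5],
    [[0,0,-3],[0,0,0],5],
    [[-2,-0.9,0],[0,0,0],5],
    [[-2,-0.9,0],[0,0,0],5],
    [[-2,-0.9,0],[0,0,0],5],
    [[-2,-0.9,0],[0,0,0],5],
    [[-2,-0.9,0],[0,0,0],5],
    [[-2,-0.9,0],[0,0,0],5],
    [[-2,-0.9,0],[0,0,0],5],
    [[-2,-0.9,0],[0,0,0],5],
    [[0,0,0],[0,0,0],5]
  ]
}}

```text
clock: 16.0
position: [0.4723, 0.018, 0.2662]
tool_rot: [-3.141, 0.002, 0.001]
force: [0.8, -0.5, -0.3]
grip_width: 0.0499
finger_force: 0.0
```

{"api": "arm_command", "payload": {
  "deltas": [
    [[0.2,0,3],[0,0,0],5],
    [[0,0,2],[0,0,0],5],
    [[0,0,1],[0,0,0],5],
    [[0,0,0],[0,0,0],2],
    [[0,0,0],[0,0,0],2],
    [[0,0,0],[0,0,0],2],
    [[0,0,0],[0,0,0],2],
    [[0,0,0],[0,0,0],2],
    [[1,0,-0.05],[0,0,0],2],
    [[2,-0.2,0],[0,0,0],2],
    [[2,-0.2,0],[0,0,0],2],
    [[2,-0.2,0],[0,0,0],2],
    [[2,-0.2,0],[0,0,0],2],
    [[2,-0.1,0],[0,0,0],2],
    [[2,0,0],[0,0,0],2],
    [[2,0,0],[0,0,0],2],
    [[0.6,0,0],[0,0,0],2],
    [[0,0,0],[0,0,0],2],
    [[0,0,0],[0,0,0],2]
  ],
  "newtons": 25
}}

```text
clock: 17.9
position: [0.6315, 0.0261, 0.2066]
tool_rot: [3.142, 0.001, -0.0]
force: [-0.7, -0.9, -1.3]
grip_width: 0.0232
finger_force: 24.7
```

{"api": "arm_command", "payload": {
  "deltas": [
    [[-0.1,-0.1,0],[0,0,0],2],
    [[0,0,0],[0,0,0],2],
    [[0,0,0],[0,0,0],4.5],
    [[0,0,0],[0,0,0],4.5],
    [[0,0,0],[0,0,0],4.5],
    [[0,0,0],[0,0,0.143],4.5],
    [[0,0,0],[0,0,0.143],4.5],
    [[0,0,0],[0,0,0.143],4.5],
    [[0,0,0],[0,0,0.143],4.5],
    [[0,0,0],[0,0,0.143],4.5],
    [[0,0,0],[0,0,0.143],4.5],
    [[0,0,0],[0,0,0.143],4.5],
    [[0,0,0],[0,0,0.143],4.5],
    [[0,0,0],[0,0,0.143],4.5],
    [[0,0,0],[0,0,0.143],4.5],
    [[0,0,0],[0,0,0.141],4.5],
    [[0,0,0],[0,0,0],4.5]
  ]
}}

```text
clock: 19.6
position: [0.6312, 0.0277, 0.2062]
tool_rot: [3.142, -0.002, -1.573]
force: [-0.9, 0.6, -0.4]
grip_width: 0.0443
finger_force: 0.0
```

{"api": "arm_command", "payload": {
  "deltas": [
    [[0,0,0],[0,0,0],2],
    [[0,0,0],[0,0,0],2],
    [[0,0,0],[0,0,0],2],
    [[0,0,0],[0,0,0],4],
    [[0,0,0],[0,0,0],4],
    [[0,0,0],[0,0,0],2],
    [[0,0,0],[0,0,0],2],
    [[0,0,0],[0,0,0],2],
    [[0,0.2,0],[0,0,0],2],
    [[0,0.2,0],[0,0,0],2],
    [[0,0,0],[0,0,0],2]
  ],
  "newtons": 20
}}

```text
clock: 20.7
position: [0.6279, 0.0273, 0.2072]
tool_rot: [-3.138, -0.0, -1.571]
force: [9.6, 0.2, 0.3]
grip_width: 0.0231
finger_force: 19.8
```

{"api": "arm_command", "payload": {
  "deltas": [
    [[0,-0.2,0],[0,0,0],2],
    [[0,-0.2,0],[0,0,0],5],
    [[0,0,0],[0,0,0],5],
    [[0,0,0],[0,0,0],5],
    [[0,0,-3],[0,0,0],5],
    [[0,0,-3],[0,0,0],5],
    [[2.3,0,0],[0,0,0],5],
    [[2.3,0,0],[0,0,0],5],
    [[2.3,0,0],[0,0,0],5],
    [[2.3,0,0],[0,0,0],5],
    [[2.3,-0.1,0],[0,0,0],5],
    [[2.3,-0.2,0],[0,0,0],5],
    [[2.5,0,0],[0,0,0],5],
    [[0,0,0],[0,0,0],5],
    [[0,0,3],[0,0,0],5],
    [[0,0,2],[0,0,0],5],
    [[0,0,1],[0,0,0],5]
  ]
}}

```text
clock: 22.4
position: [0.6336, -0.1351, 0.2046]
tool_rot: [3.139, 0.001, -1.571]
force: [-0.0, 0.4, 0.7]
grip_width: 0.0497
finger_force: 0.0
```

{"api": "arm_command", "payload": {
  "deltas": [
    [[0,0,0],[0,0,0],2],
    [[0,0,0],[0,0,0],2],
    [[0,0,0],[0,0,0],2],
    [[0,0,0],[0,0,0],2],
    [[0,0.2,0],[0,0,0],2],
    [[0,0.2,0],[0,0,0],2],
    [[0,0,0],[0,0,0],2]
  ],
  "newtons": 20
}}

```text
clock: 23.1
position: [0.6318, -0.1354, 0.2081]
tool_rot: [-3.136, -0.001, -1.57]
force: [14.3, 0.7, 1.1]
grip_width: 0.0229
finger_force: 22.3
```

{"api": "arm_command", "payload": {
  "deltas": [
    [[0,-0.2,0],[0,0,0],2],
    [[0,-0.2,0],[0,0,0],5],
    [[0,0,0],[0,0,0],5],
    [[0,0,0],[0,0,0],5],
    [[0,0,-3],[0,0,0],8.5],
    [[0,0,-4],[0,0,0],8.5],
    [[0,0,-4],[0,0,0],8.5]
  ]
}}

```text
clock: 23.8
position: [0.6336, -0.136, 0.3178]
tool_rot: [3.14, -0.0, -1.572]
force: [1.1, 0.2, 0.8]
grip_width: 0.0849
finger_force: 0.0
```

Run:
```python
from h import *
a=bot.grab_frame("side");b=bot.grab_frame("top")
A=cv2.resize(a["frame"][240:340,130:300],None,fx=2,fy=2,interpolation=cv2.INTER_CUBIC)
A2=cv2.resize(a["frame"][170:270,200:370],None,fx=2,fy=2,interpolation=cv2.INTER_CUBIC)
B=cv2.resize(b["frame"][120:290,90:260],None,fx=400/170,fy=400/170,interpolation=cv2.INTER_CUBIC)
cv2.imwrite("pics/g5.png",np.hstack([np.vstack([A,A2]),B])[:,:,::-1])
for p in(a,b):
  for n,z in(("mat_centre",.002),("reader_window",.036),("tin_centre",.027),("tin_label",.027),("cork_centre",.003)): marks(p,n,z,2)
# colour fits in top
h=cv2.cvtColor(b["frame"],cv2.COLOR_RGB2HSV);f=b["frame"].astype(int)
def cen(m,z,r):
  x0,y0,x1,y1=r;M=np.zeros(m.shape,np.uint8);M[y0:y1,x0:x1]=m[y0:y1,x0:x1]
  n,l,s,c=cv2.connectedComponentsWithStats(M);i=1+np.argmax(s[1:,4]);print("blob",c[i],s[i],np.round(toz(b,c[i],z),4))
  return c[i]
roi=(110,160,200,290)
g=(h[...,0]>60)&(h[...,0]<100)&(h[...,1]>70); cen(g,.051,roi)
red=(f[...,0]>130)&(f[...,1]<80)&(f[...,2]<80); cen(red,.051,roi)
yel=(h[...,0]>22)&(h[...,0]<35)&(h[...,1]>110)
M=np.zeros(yel.shape,np.uint8);M[165:215,115:165]=yel[165:215,115:165]
e=cv2.fitEllipse(np.argwhere(M)[:,::-1].astype(np.float32));print("ring",e,toz(b,e[0],.002))
```

```text
13 mat_centre 0.59 [190. 296.] [0.5876 0.3252 0.002 ]
13 mat_centre 0.15 [271. 197.] [ 0.6474 -0.2352  0.002 ]
13 reader_window 0.82 [164. 270.] [0.6785 0.3035 0.036 ]
13 tin_centre 0.74 [279. 221.] [ 0.5306 -0.0554  0.027 ]
13 tin_centre 0.62 [239. 308.] [0.4431 0.3383 0.027 ]
13 tin_label 0.74 [230. 318.] [0.4455 0.3729 0.027 ]
13 cork_centre 0.73 [259. 304.] [0.4216 0.2823 0.003 ]
14 mat_centre 0.82 [138. 194.] [0.58   0.3252 0.002 ]
14 mat_centre 0.32 [146. 149.] [0.6993 0.3126 0.002 ]
14 reader_window 0.7 [143. 152.] [0.6817 0.3092 0.036 ]
blob [147. 243.] [147 243   1   1   1] [0.4476 0.2826 0.051 ]Traceback (most recent call last):
  File "<stdin>", line 17, in <module>
  File "<stdin>", line 13, in cen
    return _wrapfunc(a, 'argmax', axis=axis, out=out, **kwds)
    return bound(*args, **kwds)
ValueError: attempt to get argmax of an empty sequence
```

View pics/g5.png

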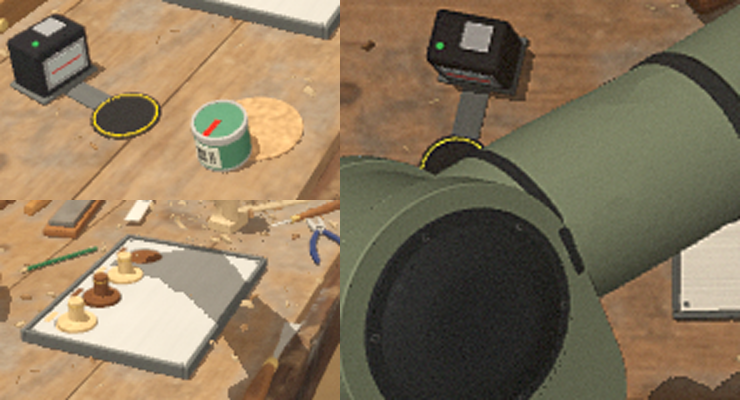

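Rosettes are all down. The tin has been knocked toward +y, partly off its cork (side pixel 239,308). The elbow hides it in the top view, so I move the arm aside and look again.

{"api": "arm_command", "payload": {
  "deltas": [
    [[0,0,0],[0,0,-0.143],8.5],
    [[0,0,0],[0,0,-0.143],8.5],
    [[0,0,0],[0,0,-0.143],8.5],
    [[0,0,0],[0,0,-0.143],8.5],
    [[0,0,0],[0,0,-0.143],8.5],
    [[0,0,0],[0,0,-0.143],8.5],
    [[0,0,0],[0,0,-0.143],8.5],
    [[0,0,0],[0,0,-0.143],8.5],
    [[0,0,0],[0,0,-0.143],8.5],
    [[0,0,0],[0,0,-0.143],8.5],
    [[0,0,0],[0,0,-0.141],8.5],
    [[-3,0,0],[0,0,0],8.5],
    [[-3,0,0],[0,0,0],8.5],
    [[-3,0,0],[0,0,0],8.5],
    [[-3,0,0],[0,0,0],8.5],
    [[-3,0,0],[0,0,0],8.5],
    [[0,0,0],[0,0,0],8.5]
  ]
}}

```text
clock: 26.1
position: [0.4811, -0.1362, 0.3168]
tool_rot: [-3.141, 0.002, -0.002]
force: [0.2, -0.1, -0.1]
grip_width: 0.0849
finger_force: 0.0
```

```bash
cat > tin.py <<'E'
from h import *
def look(name,zl=.048):
    a=bot.grab_frame("side");b=bot.grab_frame("top")
    A=cv2.resize(a["frame"][240:340,130:300],None,fx=2,fy=2,interpolation=cv2.INTER_CUBIC)
    A2=cv2.resize(a["frame"][170:270,200:370],None,fx=2,fy=2,interpolation=cv2.INTER_CUBIC)
    B=cv2.resize(b["frame"][120:290,90:260],None,fx=400/170,fy=400/170,interpolation=cv2.INTER_CUBIC)
    cv2.imwrite("pics/"+name+".png",np.hstack([np.vstack([A,A2]),B])[:,:,::-1])
    for p in(a,b):
        for n,z in(("mat_centre",.002),("reader_window",.036),("tin_centre",zl-.024),("tin_label",zl-.024),("cork_centre",.003)): marks(p,n,z,2)
    for p,roi in((a,(130,250,300,340)),(b,(110,160,200,290))):
        h=cv2.cvtColor(p["frame"],cv2.COLOR_RGB2HSV);f=p["frame"].astype(int)
        def cen(t,m,z):
            x0,y0,x1,y1=roi;M=np.zeros(m.shape,np.uint8);M[y0:y1,x0:x1]=m[y0:y1,x0:x1]
            n,l,s,c=cv2.connectedComponentsWithStats(M)
            if n<2:print(t,"none");return
            i=1+np.argmax(s[1:,4]);hull=cv2.convexHull(np.argwhere(l==i)[:,::-1].astype(np.float32));m=cv2.moments(hull)
            cc=(m["m10"]/m["m00"],m["m01"]/m["m00"]) if m["m00"] else c[i]
            print(t,np.round(cc,1),s[i,4],np.round(toz(p,cc,z),4))
        cen("green",(h[...,0]>60)&(h[...,0]<100)&(h[...,1]>70),zl)
        cen("red",(f[...,0]>130)&(f[...,1]<90)&(f[...,2]<90),zl)
        cen("ring",(h[...,0]>22)&(h[...,0]<35)&(h[...,1]>150)&(h[...,2]>120),.002)
    return a,b
if __name__=="__main__":
    import sys;look(sys.argv[1])
E
python3 tin.py g6
```

```text
15 mat_centre 0.68 [191. 299.] [0.5794 0.3316 0.002 ]
15 reader_window 0.84 [165. 272.] [0.6718 0.306  0.036 ]
15 tin_centre 0.75 [236. 307.] [0.451  0.3348 0.024 ]
15 tin_centre 0.51 [234. 317.] [0.4394 0.3652 0.024 ]
15 cork_centre 0.97 [259. 305.] [0.4202 0.287  0.003 ]
16 mat_centre 0.6 [139. 190.] [0.5901 0.3243 0.002 ]
16 reader_window 0.74 [145. 154.] [0.6765 0.3051 0.036 ]
16 tin_centre 0.74 [129. 247.] [0.4402 0.3336 0.024 ]
16 tin_label 0.6 [115. 243.] [0.4499 0.3679 0.024 ]
16 tin_label 0.49 [144. 154.] [0.681 0.311 0.024]
16 cork_centre 0.81 [152. 254.] [0.4239 0.2801 0.003 ]
green [238.9 299.6] 261 [0.4437 0.3338 0.048 ]
red [235.4 303.3] 21 [0.4443 0.3477 0.048 ]
ring [192.3 297. ] 98 [0.5812 0.3257 0.002 ]
green [125.1 244.6] 322 [0.4431 0.3363 0.048 ]
red [119.6 244. ] 27 [0.4446 0.3498 0.048 ]
ring [132.9 190.8] 53 [0.5873 0.3392 0.002 ]
```

View pics/g6.png

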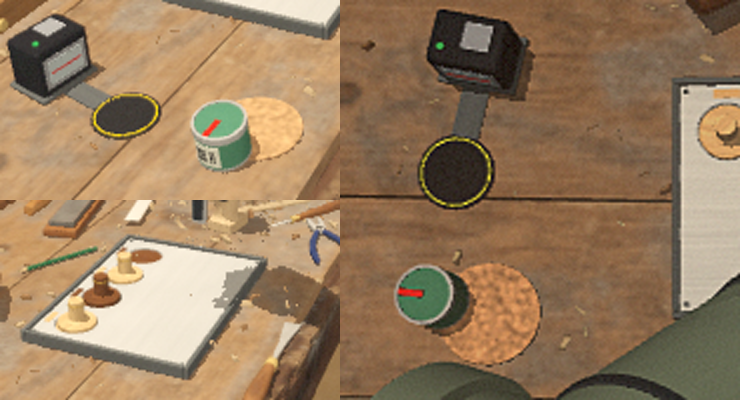

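{"api": "arm_command", "payload": {
  "deltas": [
    [[-0.3,-2.5,0],[0,0,0],8.5],
    [[-0.2,-2.5,0],[0,0,0],8.5],
    [[-0.2,-3,0],[0,0,0],8.5],
    [[-0.3,-3,0],[0,0,0],8.5],
    [[-0.2,-3,0],[0,0,0],8.5],
    [[-0.3,-3,0],[0,0,0],8.5],
    [[-0.2,-3,0],[0,0,0],8.5],
    [[-0.3,-3,0],[0,0,0],8.5],
    [[-0.2,-3,0],[0,0,0],8.5],
    [[-0.2,-3,0],[0,0,0],8.5],
    [[-0.3,-3,0],[0,0,0],8.5],
    [[-0.2,-3,0],[0,0,0],8.5],
    [[-0.3,-3,0],[0,0,0],8.5],
    [[-0.2,-3,0],[0,0,0],8.5],
    [[-0.2,-3,0],[0,0,0],8.5],
    [[-0.2,-3,0],[0,0,0],8.5],
    [[0,0,0],[0,0,0],8.5]
  ]
}}

```text
clock: 28.4
position: [0.4452, 0.3381, 0.3162]
tool_rot: [-3.141, 0.0, 0.005]
force: [0.4, -0.3, -0.1]
grip_width: 0.0849
finger_force: 0.0
```

Run:
```python
from h import *
print(bot.observe()["qpos"])
a=bot.grab_frame("side");b=bot.grab_frame("top")
cv2.imwrite("pics/g7.png",cv2.resize(np.hstack([a["frame"][200:350,130:330],b["frame"][130:280,80:280]])[:,:,::-1],None,fx=2,fy=2,interpolation=cv2.INTER_CUBIC))
f=a["frame"].astype(int)
```

```text
[-1.2280816   0.6427615   0.69134874  1.88159051 -0.55291913  0.8169345
 -1.80954652]
```

View pics/g7.png

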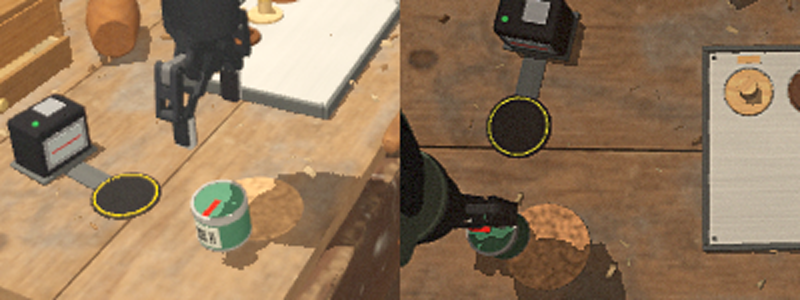

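{"api": "arm_command", "payload": {
  "deltas": [
    [[-0.1,0.3,3],[0,0,0],8.5],
    [[0,0,3],[0,0,0],8.5],
    [[0,0,2],[0,0,0],8.5],
    [[0,0,2],[0,0,0],8.5],
    [[0,0,1],[0,0,0],8.5],
    [[0,0,1],[0,0,0],8.5],
    [[0,0,1],[0,0,0],8.5],
    [[0,0,0],[0,0,0],8.5]
  ]
}}

```text
clock: 29.3
position: [0.4451, 0.331, 0.186]
tool_rot: [3.141, 0.001, -0.0]
force: [0.3, 0.0, 0.1]
grip_width: 0.0851
finger_force: 0.0
```

{"api": "arm_command", "payload": {
  "deltas": [
    [[-0.1,0,0.1],[0,0,0],7.5],
    [[0,0,0],[0,0,0],7],
    [[0,0,0],[0,0,0],6.6],
    [[0,0,0],[0,0,0],6.2],
    [[0,0,0],[0,0,0],5.5],
    [[0,0,0],[0,0,0],5.5],
    [[0,0,0],[0,0,0],5.5],
    [[0,0,0],[0,0,0],5.5]
  ],
  "newtons": 50
}}

```text
clock: 30.1
position: [0.4443, 0.3313, 0.1863]
tool_rot: [-3.141, -0.0, -0.0]
force: [-2.0, -1.4, 11.7]
grip_width: 0.061
finger_force: 51.8
```

{"api": "arm_command", "payload": {
  "deltas": [
    [[0,0,-1.2],[0,0,0],5.5],
    [[0,0,-1.5],[0,0,0],5.5],
    [[0,0,0],[0,0,0.1],5.5],
    [[0,0,0],[0,0,0.12],5.5],
    [[0,0,0],[0,0,0.12],5.5],
    [[0,0,0],[0,0,0.12],5.5],
    [[0,0,0],[0,0,0.12],5.5],
    [[0,0,0],[0,0,0.12],5.5],
    [[0,0,0],[0,0,0.12],5.5],
    [[0,0,0],[0,0,0.12],5.5],
    [[0,0,0],[0,0,0.12],5.5],
    [[0,0,0],[0,0,0.12],5.5],
    [[0,0,0],[0,0,0.12],5.5],
    [[0,0,0],[0,0,0.12],5.5],
    [[0,0,0],[0,0,0.12],5.5],
    [[0,0,0],[0,0,0.12],5.5],
    [[0,0,0],[0,0,0.04],5.5],
    [[0,0,0],[0,0,0],5.5]
  ]
}}

```text
clock: 31.9
position: [0.4469, 0.2127, 0.2242]
tool_rot: [3.128, 0.068, -1.57]
force: [-0.3, 1.5, -2.6]
grip_width: 0.061
finger_force: 57.6
```

Run:
```python
from tin import *
look("g8",.078)
s=bot.observe();y=s["tool_rot"][2];R=cv2.Rodrigues(np.array([0,0,y]))[0]
print(s["position"],y,"finger",s["grip_width"])
for m in((.582,.325),):
  d=np.array(m)-s["position"][:2];c,sn=np.cos(y),np.sin(y)
  print("tool cm",100*(d@[c,sn]),100*(d@[sn,-c]))
```

```text
19 mat_centre 0.65 [192. 297.] [0.5805 0.3273 0.002 ]
19 reader_window 0.96 [164. 270.] [0.6784 0.3026 0.036 ]
19 reader_window 0.64 [270. 197.] [ 0.6201 -0.1745  0.036 ]
19 tin_centre 0.95 [258. 268.] [0.4563 0.2187 0.054 ]
19 tin_label 0.87 [250. 266.] [0.478  0.2225 0.054 ]
19 cork_centre 0.64 [257. 304.] [0.4277 0.2843 0.003 ]
20 mat_centre 0.78 [138. 191.] [0.5858 0.3271 0.002 ]
20 reader_window 0.65 [144. 150.] [0.6859 0.3082 0.036 ]
20 tin_centre 0.5 [169. 244.] [0.4449 0.2289 0.054 ]
20 tin_label 0.38 [173. 229.] [0.4816 0.2215 0.054 ]
20 cork_centre 0.67 [153. 253.] [0.4269 0.2783 0.003 ]
green [260.3 273.6] 273 [0.425  0.2654 0.078 ]
red [256.2 256.6] 17 [0.4661 0.2087 0.078 ]
ring [192.3 297. ] 100 [0.581  0.3259 0.002 ]
green [175. 250.] 1 [0.4292 0.2083 0.078 ]
red [174. 162.] 1 [0.6453 0.2212 0.078 ]
ring [133.8 181.9] 26 [0.6108 0.3384 0.002 ]
[0.446606   0.2140274  0.22292354] -1.566503605407825 finger 0.06094015887042458
tool cm -11.039036979114474 -13.586912079281355
```

View pics/g8.png

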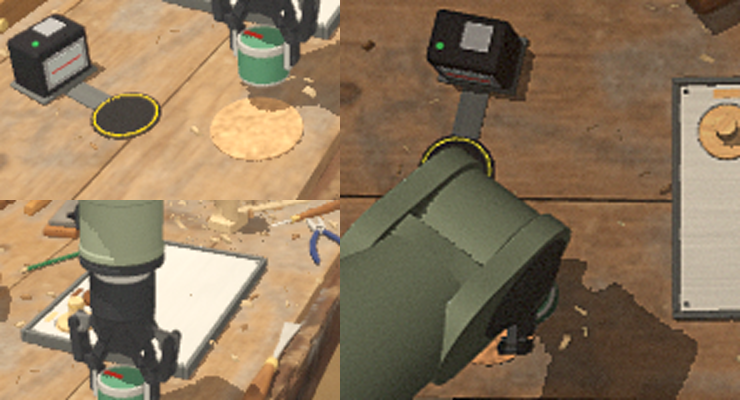

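Run:
```python
from h import *
s=bot.observe();print(np.round(s["qpos"],3),np.round(s["qd"],3),s["position"],s["tool_rot"],s["force"])
R=cv2.Rodrigues(np.zeros(3))[0]
from scipy.spatial.transform import Rotation as Ro
R0=Ro.from_euler("xyz",s["tool_rot"])
for y in(-1.57,-1.2): print("rotvec tool to vertical",y,(R0.inv()*Ro.from_euler("xyz",[np.pi,0,y])).as_rotvec())
```

```text
[-1.229  0.972  1.054  2.106 -1.263  0.927 -2.52 ] [ 0.003 -0.003  0.     0.002 -0.001 -0.001  0.   ] [0.446606   0.2140274  0.22292354] [ 3.12800793  0.06611609 -1.56650361] [ 0.61252776 -0.06938081 -3.01604491]
rotvec tool to vertical -1.57 [0.01369535 0.06609128 0.00394415]
rotvec tool to vertical -1.2 [ 0.0013117   0.06786081 -0.36591475]
```

{"api": "arm_command", "payload": {
  "deltas": [
    [[0,0,0],[0.007,0.033,-0.05],5.5],
    [[0,0,0],[0.007,0.033,-0.05],5.5],
    [[0,0,0],[0,0,-0.12],5.5],
    [[0,0,0],[0,0,-0.12],5.5],
    [[0,0,0],[0,0,-0.12],5.5],
    [[0,0,0],[0,0,-0.12],5.5],
    [[0,0,0],[0,0,-0.12],5.5],
    [[0,0,0],[0,0,-0.1],5.5],
    [[0,0,0],[0,0,0],5.5]
  ]
}}

```text
clock: 33.4
position: [0.4467, 0.214, 0.2231]
tool_rot: [-3.138, -0.003, -0.762]
force: [0.2, -0.3, -3.4]
grip_width: 0.0609
finger_force: 57.7
```

```bash
cat > go.py <<'E'
from h import *
from scipy.spatial.transform import Rotation as Ro
def go(xy,z=None,yaw=None):
    s=bot.observe();R0=Ro.from_euler("xyz",s["tool_rot"]);p=np.array(s["position"])
    d=np.array([xy[0],xy[1],p[2] if z is None else z])-p
    y=s["tool_rot"][2] if yaw is None else yaw
    print("q",np.round(s["qpos"],2),"pos",np.round(p,4),np.round(s["tool_rot"],3))
    print("cm",np.round(100*R0.inv().apply(d),2),"rot",np.round((R0.inv()*Ro.from_euler("xyz",[np.pi,0,y])).as_rotvec(),3))
E
python3 -c "
from go import *
go((.424,.281))"
```

```text
q [-1.2   0.89  0.94  2.1  -1.11  0.77 -1.85] pos [0.4467 0.214  0.2231] [-3.138e+00 -3.000e-03 -7.620e-01]
cm [-6.27 -3.28 -0.01] rot [-0.003 -0.003  0.   ]
```

{"api": "arm_command", "payload": {
  "deltas": [
    [[-1.5,-0.8,0],[0,0,0],5.5],
    [[-1.6,-0.8,0],[0,0,0],5.5],
    [[-1.6,-0.8,0],[0,0,0],5.5],
    [[-1.6,-0.9,0],[0,0,0],5.5],
    [[0,0,1],[0,0,0],5.5],
    [[0,0,1],[0,0,0],5.5],
    [[0,0,0.7],[0,0,0],5.5],
    [[0,0,0.4],[0,0,0],5.5],
    [[0,0,0.2],[0,0,0],5.5],
    [[0,0,0],[0,0,0],5.5]
  ]
}}

```text
clock: 34.4
position: [0.4244, 0.281, 0.1899]
tool_rot: [-3.138, -0.002, -0.767]
force: [0.7, 0.8, -3.3]
grip_width: 0.0607
finger_force: 57.7
```

{"api": "arm_command", "payload": {
  "deltas": [
    [[0,0,0.1],[0,0,0],5.5],
    [[0,0,0.1],[0,0,0],5.5],
    [[0,0,0.1],[0,0,0],5.5],
    [[0,0,0],[0,0,0],5.5]
  ]
}}

```text
clock: 34.8
position: [0.4243, 0.2814, 0.187]
tool_rot: [-3.138, -0.002, -0.766]
force: [-1.1, 0.5, -2.8]
grip_width: 0.0608
finger_force: 57.7
```

{"api": "arm_command", "payload": {
  "deltas": [
    [[0,0,0.1],[0,0,0],5.5],
    [[0,0,0.1],[0,0,0],5.5],
    [[0,0,0],[0,0,0],5.5]
  ]
}}

```text
clock: 35.1
position: [0.4242, 0.2814, 0.1863]
tool_rot: [-3.137, 0.0, -0.766]
force: [-11.8, 1.6, 40.4]
grip_width: 0.0608
finger_force: 62.5
```

{"api": "arm_command", "payload": {
  "deltas": [
    [[0,0,-0.1],[0,0,0],6],
    [[0,0,0],[0,0,0],7.5],
    [[0,0,0],[0,0,0],8.5],
    [[0,0,0],[0,0,0],8.5],
    [[0,0,0],[0,0,0],8.5],
    [[0,0,-2],[0,0,0],8.5],
    [[0,0,-3],[0,0,0],8.5],
    [[0,0,-3],[0,0,0],8.5]
  ]
}}

```text
clock: 35.9
position: [0.4239, 0.281, 0.2667]
tool_rot: [-3.139, -0.002, -0.767]
force: [0.4, 0.6, -0.1]
grip_width: 0.0849
finger_force: 0.0
```

{"api": "arm_command", "payload": {
  "deltas": [
    [[0,0,0],[0,0,-0.13],8.5],
    [[0,0,0],[0,0,-0.13],8.5],
    [[0,0,0],[0,0,-0.13],8.5],
    [[0,0,0],[0,0,-0.13],8.5],
    [[0,0,0],[0,0,-0.13],8.5],
    [[0,0,0],[0,0,-0.13],8.5],
    [[0,0,0],[0,0,-0.13],8.5],
    [[0,0,0],[0,0,-0.13],8.5],
    [[0,0,0],[0,0,-0.13],8.5],
    [[0,0,0],[0,0,-0.13],8.5],
    [[0,0,0],[0,0,-0.13],8.5],
    [[0,0,0],[0,0,-0.13],8.5],
    [[0,0,0],[0,0,-0.13],8.5],
    [[0,0,0],[0,0,-0.13],8.5],
    [[0,0,0],[0,0,-0.13],8.5],
    [[0,0,0],[0,0,0],8.5]
  ]
}}

```text
clock: 37.5
position: [0.4241, 0.281, 0.2661]
tool_rot: [3.139, -0.003, 1.185]
force: [-0.2, 0.5, -0.7]
grip_width: 0.0849
finger_force: 0.0
```

Run:
```python
from go import *
from tin import look
look("g9",.051)
go((.424,.281),.188)
```

```text
21 mat_centre 0.62 [191. 296.] [0.5878 0.3233 0.002 ]
21 mat_centre 0.42 [315. 177.] [ 0.5698 -0.4615  0.002 ]
21 reader_window 0.92 [165. 270.] [0.678  0.2992 0.036 ]
21 tin_centre 0.73 [192. 299.] [0.5575 0.3562 0.027 ]
21 tin_centre 0.64 [256. 296.] [0.4271 0.2858 0.027 ]
21 tin_label 0.71 [247. 298.] [0.4425 0.3008 0.027 ]
21 cork_centre 0.89 [258. 304.] [0.425  0.2823 0.003 ]
22 reader_window 0.92 [144. 151.] [0.6831 0.3075 0.036 ]
22 tin_centre 0.72 [319. 177.] [ 0.6264 -0.1396  0.027 ]
22 tin_centre 0.64 [150. 256.] [0.419  0.2794 0.027 ]
22 tin_label 0.57 [143. 242.] [0.4521 0.2996 0.027 ]
22 cork_centre 0.87 [150. 251.] [0.4327 0.2856 0.003 ]
22 cork_centre 0.67 [255. 172.] [0.6414 0.0242 0.003 ]
green [260.8 304. ] 247 [0.391  0.3299 0.051 ]
red [252.4 289.1] 18 [0.4318 0.2929 0.051 ]
ring [192.3 297. ] 98 [0.5809 0.3258 0.002 ]
green [146.9 253.9] 193 [0.4209 0.2814 0.051 ]
red [144.4 251.4] 11 [0.4271 0.2877 0.051 ]
ring [132.9 190.8] 52 [0.5873 0.3392 0.002 ]
q [-1.09  0.62  0.54  2.04 -0.54  0.62 -0.57] pos [0.4239 0.2813 0.2659] [ 3.139e+00 -2.000e-03  1.183e+00]
cm [-0.05 -0.01  7.79] rot [ 0.003 -0.002 -0.   ]
```

View pics/g9.png

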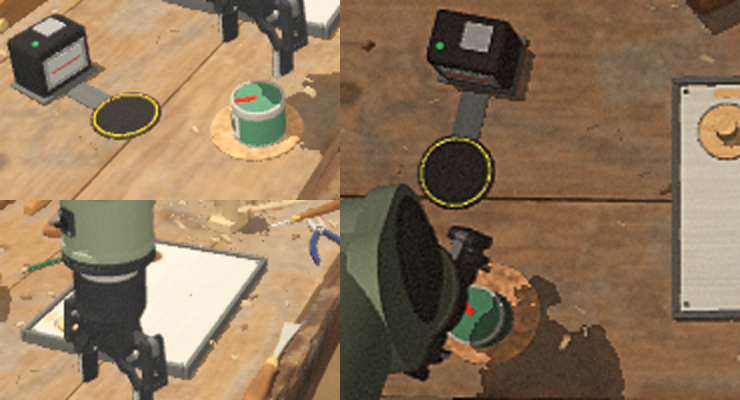

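{"api": "arm_command", "payload": {
  "deltas": [
    [[0,0,3],[0,0,0],8.5],
    [[0,0,2],[0,0,0],8.5],
    [[0,0,2],[0,0,0],8.5],
    [[0,0,0.8],[0,0,0],8.5],
    [[0,0,0],[0,0,0],7],
    [[0,0,0],[0,0,0],6.5],
    [[0,0,0],[0,0,0],5.5],
    [[0,0,0],[0,0,0],5.5],
    [[0,0,0],[0,0,0],5.5],
    [[0,0,0],[0,0,0],5.5],
    [[0,0,-1],[0,0,0],5.5],
    [[0,0,-1.5],[0,0,0],5.5],
    [[0,0,0],[0,0,0],5.5]
  ],
  "newtons": 50
}}

```text
clock: 39.4
position: [0.4247, 0.2817, 0.2151]
tool_rot: [3.137, -0.005, 1.184]
force: [-0.7, -0.2, -3.2]
grip_width: 0.061
finger_force: 55.1
```

{"api": "arm_command", "payload": {
  "deltas": [
    [[0,0,0],[0,0,0.12],5.5],
    [[0,0,0],[0,0,0.12],5.5],
    [[0,0,0],[0,0,0.12],5.5],
    [[0,0,0],[0,0,0.12],5.5],
    [[0,0,0],[0,0,0.12],5.5],
    [[0,0,0],[0,0,0.12],5.5],
    [[0,0,0],[0,0,0.12],5.5],
    [[0,0,0],[0,0,0.11],5.5],
    [[0,0,0],[0,0,0],5.5]
  ]
}}

```text
clock: 40.3
position: [0.424, 0.2816, 0.2129]
tool_rot: [3.141, -0.004, 0.232]
force: [-0.2, -0.3, -3.7]
grip_width: 0.061
finger_force: 55.1
```

Run:
```python
from go import *
go((.5815,.3245),.2)
```

```text
q [-1.19  0.79  0.69  2.06 -0.9   0.62 -1.2 ] pos [0.424  0.2816 0.2129] [ 3.141 -0.004  0.232]
cm [16.31 -0.55  1.35] rot [ 0.    -0.004 -0.   ]
```

{"api": "arm_command", "payload": {
  "deltas": [
    [[1.5,-0.1,0],[0,0,0],5.5],
    [[2,-0.1,0],[0,0,0],5.5],
    [[2,-0.1,0],[0,0,0],5.5],
    [[2.2,-0.1,0],[0,0,0],5.5],
    [[2.2,-0.1,0],[0,0,0],5.5],
    [[2.2,0,0],[0,0,0],5.5],
    [[2.2,0,0],[0,0,0],5.5],
    [[1.5,0,0],[0,0,0],5.5],
    [[0.5,0,0],[0,0,0],5.5],
    [[0,0,0],[0,0,0],5.5]
  ]
}}

```text
clock: 41.3
position: [0.5817, 0.3237, 0.2134]
tool_rot: [-3.142, -0.004, 0.235]
force: [-0.7, -0.5, -3.6]
grip_width: 0.0607
finger_force: 55.1
```

Run:
```python
from go import *
go((.5815,.3245),.188)
a=bot.grab_frame("side");b=bot.grab_frame("top")
cv2.imwrite("pics/g10.png",cv2.resize(np.hstack([a["frame"][220:340,130:270],b["frame"][130:250,90:230]])[:,:,::-1],None,fx=2.8,fy=2.8,interpolation=cv2.INTER_CUBIC))
for p in (a,b):
  marks(p,"tin_centre",.053,2);marks(p,"tin_label",.053,2)
```

```text
q [-1.03  0.97  0.74  1.63 -0.82  0.87 -1.29] pos [0.5817 0.3237 0.2134] [-3.142 -0.004  0.235]
cm [-0.01 -0.08  2.54] rot [-0.    -0.004  0.   ]
23 tin_centre 0.6 [188. 279.] [0.5866 0.3252 0.053 ]
23 tin_label 0.93 [180. 276.] [0.6117 0.3246 0.053 ]
24 tin_centre 0.78 [133. 190.] [0.5794 0.3234 0.053 ]
24 tin_centre 0.61 [152. 253.] [0.4233 0.2677 0.053 ]
24 tin_label 0.63 [319. 174.] [ 0.6273 -0.1367  0.053 ]
24 tin_label 0.61 [135. 175.] [0.6169 0.3218 0.053 ]
```

View pics/g10.png

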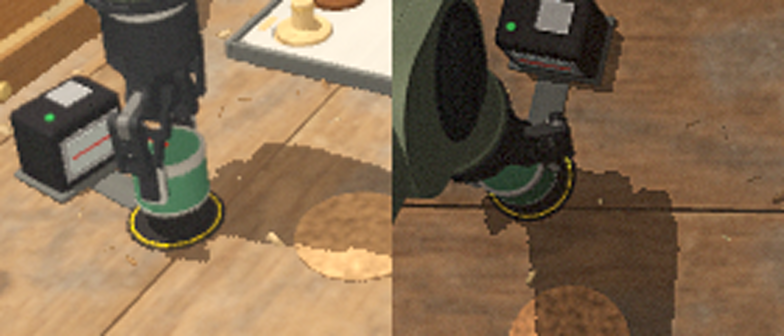

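{"api": "arm_command", "payload": {
  "deltas": [
    [[0,0,1],[0,0,0.03],5.5],
    [[0,0,0.8],[0,0,0.03],5.5],
    [[0,0,0.4],[0,0,0],5.5],
    [[0,0,0.2],[0,0,0],5.5],
    [[0,0,0.1],[0,0,0],5.5],
    [[0,0,0.1],[0,0,0],5.5],
    [[0,0,0],[0,0,0],5.5]
  ]
}}

```text
clock: 42.3
position: [0.5818, 0.3238, 0.1882]
tool_rot: [-3.141, -0.004, 0.174]
force: [-3.5, -0.7, 3.7]
grip_width: 0.0607
finger_force: 55.7
```

{"api": "arm_command", "payload": {
  "deltas": [
    [[0,0,0],[0,0,0],6.5],
    [[0,0,0],[0,0,0],7.5],
    [[0,0,0],[0,0,0],8.5],
    [[0,0,0],[0,0,0],8.5],
    [[0,0,0],[0,0,0],8.5],
    [[0,0,-3],[0,0,0],8.5],
    [[0,0,-4],[0,0,0],8.5],
    [[0,0,-4],[0,0,0],8.5],
    [[0,3,0],[0,0,0],8.5],
    [[0,4,0],[0,0,0],8.5],
    [[0,4,0],[0,0,0],8.5],
    [[0,3,0],[0,0,0],8.5],
    [[0,0,0],[0,0,0],8.5]
  ]
}}

```text
clock: 43.6
position: [0.6061, 0.1811, 0.2982]
tool_rot: [3.14, -0.005, 0.168]
force: [0.3, 0.5, -0.1]
grip_width: 0.0851
finger_force: 0.0
```

Run:
```python
from go import *
from tin import look
look("g11",.05)
go((.5815,.3245),.3)
```

```text
25 mat_centre 0.62 [194. 298.] [0.5755 0.3286 0.002 ]
25 reader_window 0.59 [165. 270.] [0.6767 0.3004 0.036 ]
25 tin_centre 0.63 [190. 288.] [0.5841 0.324  0.026 ]
25 tin_label 0.74 [181. 283.] [0.6182 0.3159 0.026 ]
25 cork_centre 0.96 [260. 304.] [0.4196 0.2837 0.003 ]
26 mat_centre 0.54 [141. 192.] [0.5844 0.3186 0.002 ]
26 tin_centre 0.55 [286. 174.] [ 0.6339 -0.0556  0.026 ]
26 cork_centre 0.63 [154. 252.] [0.4298 0.2764 0.003 ]
green [192.3 295.1] 280 [0.5455 0.3656 0.05  ]
red [186.4 278.1] 16 [0.5953 0.3202 0.05  ]
ring [192.6 298.9] 61 [0.5761 0.3314 0.002 ]
green [148. 198.] 1 [0.5597 0.2868 0.05  ]
red [178. 201.] 1 [0.5533 0.2124 0.05  ]
ring [153. 189.] 1 [0.5928 0.2879 0.002 ]
q [-0.89  0.83  0.82  1.7  -0.73  0.95 -1.18] pos [0.6054 0.1862 0.2975] [-3.141 -0.004  0.174]
cm [  0.04 -14.03  -0.25] rot [-0.    -0.004  0.   ]
```

View pics/g11.png

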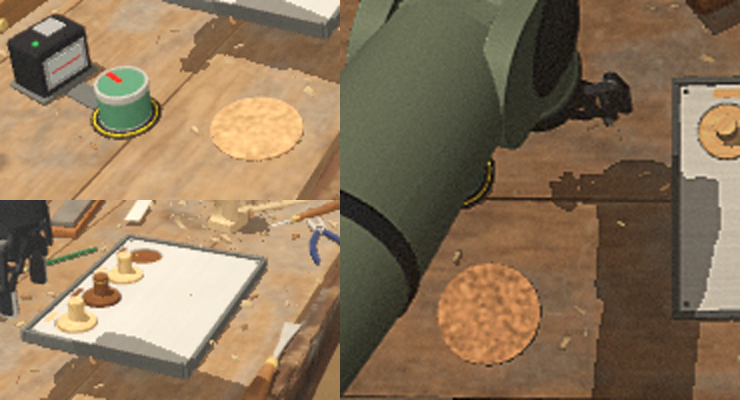

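{"api": "arm_command", "payload": {
  "deltas": [
    [[0,-3,0],[0,0,0],8.5],
    [[0,-4,0],[0,0,0],8.5],
    [[0,-4,0],[0,0,0],8.5],
    [[0,-3,0],[0,0,0],8.5],
    [[0,0,0],[0,0,0],8.5],
    [[0,0,0],[0,0,0],8.5]
  ]
}}

```text
clock: 44.8
position: [0.581, 0.3242, 0.2974]
tool_rot: [3.141, -0.004, 0.175]
force: [-0.4, -0.8, 0.4]
grip_width: 0.0846
finger_force: 0.0
```

{"api": "arm_command", "payload": {
  "deltas": [
    [[0,0,3],[0,0,0],8.5],
    [[0,0,3],[0,0,0],8.5],
    [[0,0,2],[0,0,0],8.5],
    [[0,0,2],[0,0,0],8.5],
    [[0,0,0.9],[0,0,0],8.5],
    [[0,0,0],[0,0,0],7],
    [[0,0,0],[0,0,0],6.5],
    [[0,0,0],[0,0,0],5.5],
    [[0,0,0],[0,0,0],5.5],
    [[0,0,0],[0,0,0],5.5],
    [[0,0,0],[0,0,0],5.5],
    [[0,0,-1],[0,0,0],5.5],
    [[0,0,-1.5],[0,0,0],5.5],
    [[0,0,0],[0,0,0],5.5]
  ],
  "newtons": 50
}}

```text
clock: 46.2
position: [0.5822, 0.3241, 0.2163]
tool_rot: [-3.14, -0.007, 0.174]
force: [-0.1, 1.1, -2.7]
grip_width: 0.0608
finger_force: 55.0
```

```bash
python3 -c "
from go import *
go((.424,.281),.19)"
```

```text
q [-1.04  0.98  0.75  1.63 -0.83  0.87 -1.34] pos [0.5822 0.3241 0.2163] [-3.14  -0.007  0.174]
cm [-16.35   1.52   2.52] rot [-0.001 -0.007  0.   ]
```

{"api": "arm_command", "payload": {
  "deltas": [
    [[-1.5,0.1,0],[0,0,0],5.5],
    [[-2,0.2,0],[0,0,0],5.5],
    [[-2,0.2,0],[0,0,0],5.5],
    [[-2,0.2,0],[0,0,0],5.5],
    [[-2,0.2,0],[0,0,0],5.5],
    [[-2,0.2,0],[0,0,0],5.5],
    [[-2,0.2,0],[0,0,0],5.5],
    [[-1.8,0.2,0],[0,0,0],5.5],
    [[-1,0,0],[0,0,0],5.5],
    [[0,0,0],[0,0,0],5.5],
    [[0,0,1],[0,0,0],5.5],
    [[0,0,0.8],[0,0,0],5.5],
    [[0,0,0.4],[0,0,0],5.5],
    [[0,0,0.2],[0,0,0],5.5],
    [[0,0,0],[0,0,0],5.5]
  ]
}}

```text
clock: 47.7
position: [0.4244, 0.2807, 0.1901]
tool_rot: [-3.139, -0.004, 0.173]
force: [-12.9, -4.0, 49.3]
grip_width: 0.0606
finger_force: 61.2
```

{"api": "arm_command", "payload": {
  "deltas": [
    [[0,0,-0.1],[0,0,0],5.5],
    [[0,0,0],[0,0,0],6.5],
    [[0,0,0],[0,0,0],7.5],
    [[0,0,0],[0,0,0],8.5],
    [[0,0,0],[0,0,0],8.5],
    [[0,0,0],[0,0,0],8.5],
    [[0,0,-3],[0,0,0],8.5],
    [[0,0,-4],[0,0,0],8.5],
    [[0,0,-4],[0,0,0],8.5],
    [[0,4,0],[0,0,0],8.5],
    [[0,4,0],[0,0,0],8.5],
    [[0,4,0],[0,0,0],8.5],
    [[0,4,0],[0,0,0],8.5],
    [[0,4,0],[0,0,0],8.5],
    [[0,4,0],[0,0,0],8.5],
    [[0,4,0],[0,0,0],8.5],
    [[0,4,0],[0,0,0],8.5],
    [[0,4,0],[0,0,0],8.5],
    [[0,4,0],[0,0,0],8.5],
    [[0,0,0],[0,0,0],8.5]
  ]
}}

```text
clock: 49.7
position: [0.4922, -0.1182, 0.3003]
tool_rot: [3.139, -0.005, 0.167]
force: [0.3, 0.9, -0.5]
grip_width: 0.0854
finger_force: 0.0
```

```bash
python3 tin.py g12
```

```text
27 mat_centre 0.89 [192. 299.] [0.5775 0.3307 0.002 ]
27 reader_window 0.75 [164. 271.] [0.6763 0.3066 0.036 ]
27 reader_window 0.62 [191. 295.] [0.5604 0.3531 0.036 ]
27 tin_centre 0.66 [255. 294.] [0.4344 0.2769 0.024 ]
27 tin_label 0.86 [252. 289.] [0.4517 0.2637 0.024 ]
27 cork_centre 0.79 [260. 303.] [0.4224 0.2804 0.003 ]
28 mat_centre 0.82 [138. 194.] [0.58   0.3252 0.002 ]
28 reader_window 0.75 [144. 152.] [0.6802 0.3061 0.036 ]
28 tin_centre 0.86 [152. 256.] [0.4181 0.2747 0.024 ]
28 tin_label 0.91 [151. 242.] [0.4529 0.2794 0.024 ]
28 cork_centre 0.94 [155. 253.] [0.428  0.2738 0.003 ]
green [258.5 302.7] 286 [0.3993 0.3253 0.048 ]
red [253.6 284.5] 18 [0.4393 0.2739 0.048 ]
ring [192.3 297. ] 99 [0.5809 0.3257 0.002 ]
green [146.7 251.9] 303 [0.4261 0.2828 0.048 ]
red [149.4 246.8] 32 [0.4386 0.277  0.048 ]
ring [132.9 190.8] 53 [0.5873 0.3392 0.002 ]
```

View pics/g12.png

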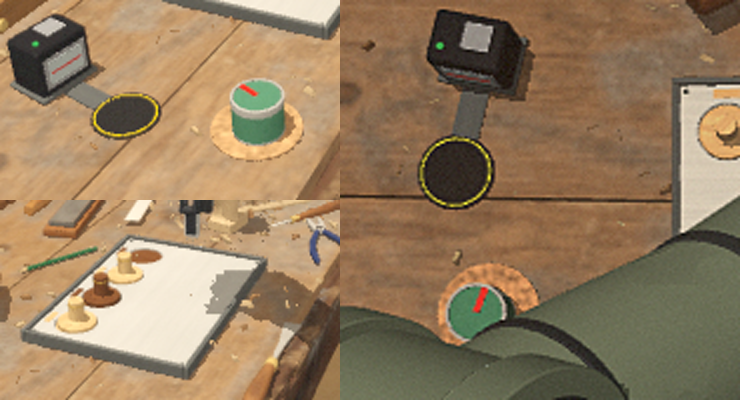

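The tin stands upright in the middle of the cork, at about (0.425, 0.282). All three rosettes are seated and the robot is clear, so I hand the job in.

```bash
python3 -c "
from h import *
print(bot.job_done())"
```

```text
the job is handed in; nothing more can be done
None
```

The job is handed in: all three rosettes on the plate are seated in pockets of their own colour, the tin was shown to the reader and stands upright on its cork mat again, and the carved head was left alone; the judge's verdict was not returned.

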